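Free the jammed plugs from the bottle by tapping it on the knock bar

TASK

The two orange plugs will not come out of the clear square bottle because the wide one is jammed in its neck: take the bottle from its cradle, tip it mouth-down over the steel tray and tap its rim on the crest of the knock bar, as often as needed, until both plugs have dropped into the tray. Then lay the empty bottle back in its cradle as it lay before, and leave the other things on the table alone.

Things in the scene. Friction and masses are not known exactly. Their poses are not given: they have to be found in the camera images.
- bottle: clear bottle lying on its side, 0.1 kg: square body 30 x 30 mm, grey closed end, short round neck (24 mm, blue band) with a 32 mm rim flange 6 mm thick. Origin: underside of the body as it lies, 15 mm below the bottle's axis. +x along the bottle to the closed end: body from x -45 to +36 mm, neck on to the mouth at -75; z up as it lies. Grip the body firmly across its flat sides (30 mm)
- mouth (a point): centre of the bottle's open mouth, on its axis at the outer face of the rim flange; rim 16 mm outer radius, bore 8 mm radius, so the flat rim face is 8 mm wide
- plug_wide: orange plug (pale through the plastic), cylinder 12 x 16 mm, 15 g, its front 5 to 7 mm inside the mouth, pinched by two dark sprung lips in the neck. Tipping or slow moves do not free it; each sharp stop of the rim, tipped 30 to 45 degrees, on the bar (arriving at 0.1 to 0.2 m/s) lets it slip some mm; after about 8 mm it drops out, usually 1 to 5 taps. Origin: its centre
- plug_slim: orange plug, cylinder 10 mm diameter x 16 mm, 12 g, loose in the bottle behind the wide one; slides out by itself once the wide one is gone if the bottle is tipped 30 degrees or more. Origin: its centre; x along its length
- cradle: fixed stand: padded post 24 mm wide, top at 50 mm, under the bottle's body; under its neck, at x -56 mm, a metal fork 8 mm thick with prongs 33 mm apart inside, 70 mm tall; foot 70 mm wide. Origin on the table: the bottle lies home with its origin 50 mm above this origin, x along the cradle's x, mouth to -x, rim flange just outside the fork; play 4 mm sideways, 6 mm along
- tray: fixed open steel tray 200 (x) x 150 (y) mm, walls 35 mm high and 4 mm thick, floor top at 4 mm. Origin: middle of its underside on the table
- knock_bar: fixed dark steel angle bar across the tray, 130 mm long (y), like a roof: faces slope 45 degrees to its +x and -x, 24 mm long, sharp crest 60 mm above the table. Origin: at table height under the middle of the crest, 20 mm from the tray's origin along its +x; axes as the tray. Best struck along the bottle's axis with the lower part of the rim face, mouth over the crest
- gallipot: bystander: small steel bowl 60 mm wide, 35 mm high; origin under its middle
- specimen_pot: bystander: jar 44 mm wide, 50 mm high, yellow cap; origin under its middle
- forceps: bystander: blue forceps lying along their x, about 195 mm long, 12 mm high; origin near the middle at table height
- connector: bystander: orange three-pin connector, 80 x 30 x 18 mm; origin under its middle
- pistol_grip: bystander: black pistol-grip instrument lying on its side, 35 mm high, with a thin shaft reaching 205 mm towards its -x; origin under the grip
- blister_pack: bystander: pale blister pack 160 x 90 x 24 mm; origin under its middle
Things that resemble listed ones, but are neither listed nor needed, are in the scene too. Leave any black or purple look-alike of the bottle alone. What is shaped like the tray but green is not meant.

How it is judged:
On the way, in this order (a step that is already met when the one before it is completed fails the run):
1. the bottle is tipped mouth-down by at least 20 degrees and its rim strikes the knock bar's crest while the wide plug is still stuck in the neck (angle between bottle's own x axis and vertical below 1.22 rad and contact force between bottle and knock_bar above 1 N and x of mouth in the frame of knock_bar between -0.03 and 0.03 m and z of mouth in the frame of knock_bar above 0.05 m and x of plug_wide in the frame of bottle above -0.07 m).
2. both plugs lie in the tray (x of plug_wide in the frame of tray between -0.1 and 0.1 m and y of plug_wide in the frame of tray between -0.075 and 0.075 m and height (world z) of each of plug_wide, plug_slim below 0.03 m and x of plug_slim in the frame of tray between -0.1 and 0.1 m and y of plug_slim in the frame of tray between -0.075 and 0.075 m), for 0.2 s.
At the end, for the whole second after the job is handed in: Both plugs lie in the tray. The bottle lies in the cradle as before: within 12 mm along and 10 mm across of home, 3 mm low to 4 mm high, turned less than 11 degrees, mouth over the fork side, at rest (all of step 2 and x of bottle in the frame of cradle between -0.012 and 0.012 m and y of bottle in the frame of cradle between -0.01 and 0.01 m and z of bottle in the frame of cradle between 0.047 and 0.054 m and x of mouth in the frame of cradle below -0.05 m and angle between the x axis of bottle and the x axis of cradle, either way round below 0.2 rad and linear speed of bottle below 0.02 m/s); the robot touches nothing.
It fails at once if a bystander is pushed more than 20 mm (distance of any of gallipot, specimen_pot, forceps, connector, pistol_grip, blister_pack from where it was at the start of the episode above 0.02 m).
It also fails if it takes over 48 s, if anything falls off the work surface, if the arm or the gripper's body presses on something with over 40 N, if the wrist force passes 120 N, or if a joint passes its speed limit or range.

ROBOT

A 7-joint arm with a two-finger parallel gripper is mounted at the origin on the work surface. World frame = base frame: x ahead of the robot, y to its left, z up, the work surface at z = 0. Lengths are in m, angles in rad, forces in N, time in s.
With the tool pointing down it reaches from about 0.425 to 0.925 m from the base axis. Payload 6.8 kg.
Tool frame: the origin (TCP) lies at the very end of the fingers, on their centre line; the grasp point (between the pads) lies 19 mm behind it; y points along the fingers, z is the direction in which the jaws open and shut, and the axes are right-handed (so a half turn about y gives the same grasp; the last joint's range is limited). The gripper opens to 85 mm and grips with 20 to 120 N. Pads are 22 mm wide; open, the fingers measure 114 mm over their backs; the gripper's body (76 mm by 85 mm) begins 54 mm behind the grasp point. The pads swing forward as they close: fully open they stand 13 mm farther back than shut.
Start: joints at [-1.435, 0.477, 0.022, 1.555, -0.011, 1.109, -0.083], TCP at [0.163, 0.655, 0.231] pointing down, gripper open.
Joint ranges: [-2.96, 2.96], [-0.34, 2.1], [-1.41, 1.46], [0.24, 2.44], [-1.37, 4.51], [0.17, 1.92], [-2.96, 2.96]. Speed limits (rad/s): [2.39, 2.39, 3.14, 3.14, 3.14, 3.14, 3.14].

INTERFACE

Orientations are given as a rotation vector (axis times angle).
In Python, from bench import r gives the robot as it stands.
- The arm moves only by the tool drive_tool, never from a script. Its argument "series" is a list of rows, each a list of 7 numbers: the shift along the tool's x, y, z in mm, then the turn, a rotation vector about the tool's x, y, z in degrees, then the finger opening in mm, from 0 to 85.4. In form: [[tx, ty, tz, wx, wy, wz, grip], ...]. A call has 1 to 5 rows; each row is the pose to reach, as a shift and turn from the pose measured when the call began, along the tool's axes at that moment; what a row does not reach only later rows make up. A row lasts 1/10 s, in which the tool goes at most 50 mm and 8.59 degrees, less where a joint would pass 70% of its speed; a pose out of reach is approached as far as the arm can. A call with a gripper value outside its range is refused whole. The fingers move at their own pace and stop on an object; "squeeze" is the grip in N (left out, the last holds). Time passes only in rows, so rows that repeat a pose let the fingers close. It gives the time, the measured TCP pose, the force and the opening at its end, in the units of the state.
- r.get_obs(): the state, without advancing time (a new reading comes with each control period).
- r.grab_frame(name): name is "side" or "top"; returns a dict with "frame" (420x560x3 uint8, blue, green, red), "intrinsics" (3x3 intrinsics, pixels), "rvec" (rotation vector, rad) and "tvec" (3), from world to camera coordinates, as OpenCV has them. Camera axes: x right, y down, z forward; pixel columns grow to the right and rows downward; lengths in m; the calibration is good to about 2 mm. A picture is of the moment at which its call begins. There is no depth.
- r.hand_in(): hands the job in, once; it reports no verdict.
The state is a dict: "clock": time; "joints": joint angles; "qvel": joint speeds; "tau": joint torques, N m; "tcp_pos": TCP position; "orientation": TCP orientation; "contact_force": force on the tool from outside, world axes, zero at the start; "moment": the same for the moment, N m; "grip_width": finger opening in m.
Only numpy, scipy, OpenCV 4.12 (cv2) and the standard library are available. Lean on these libraries where they do the work, as an engineer would, in place of code of your own. Each camera call takes 0.05 s, during which the arm holds its last target.

## Working session

There is one attempt and no reset: what is moved stays moved. The work goes in short steps, Python scripts to look and compute and a tool call to move; the robot and the scene stay as the last step left them, time stands still between calls to the robot, and variables do not carry over. Pictures are saved under pics/ and viewed, and the job is handed in when it is done.

Besides the shell and the picture viewer there is one more tool, called after "Emit:" in YAML: its name, and indented under it one key for each argument. drive_tool: Moves the arm, as the interface text tells. Its arguments: {"type":"object","properties":{"series":{"type":"array","items":{"type":"array","items":{"type":"number"}}},"squeeze":{"type":"number"}},"required":["series"]}

```bash
ls; mkdir -p pics
python3 - <<'E'
from bench import r
import cv2
print(r.get_obs())
for n in("side","top"):
    f=r.grab_frame(n); cv2.imwrite(f"pics/{n}0.png",f["frame"]); print(n,f["intrinsics"],f["rvec"],f["tvec"])
E
```

```text
pics
{'clock': 0.0, 'joints': array([-1.43510503,  0.47779918,  0.02237708,  1.55647937, -0.01150382,
        1.1092823 , -0.08308923]), 'qvel': array([ 0.00019446, -0.00027431,  0.00175338,  0.00224575, -0.0004555 ,
       -0.00145081, -0.00119586]), 'tau': array([-4.03893519e-04, -5.96464562e+01,  1.60796039e+00, -2.81188738e+01,
        1.25169702e-02,  9.50303511e-03,  3.22928167e-05]), 'tcp_pos': array([0.16282576, 0.65444762, 0.23031526]), 'orientation': array([-1.56414955,  0.19149565, -0.19138028]), 'contact_force': array([-0.14794671, -0.17437227,  0.37366544]), 'moment': array([ 0.00600886, -0.0161081 , -0.02607491]), 'grip_width': 0.08549531185980724}
side [[442.56571565   0.         272.40194941]
 [  0.         442.56571565 207.2671226 ]
 [  0.           0.           1.        ]] [ 0.58756983 -2.52953574  1.31711689] [0.39605025 0.15178956 1.17694163]
top [[477.704797     0.         280.2437701 ]
 [  0.         477.704797   211.31717279]
 [  0.           0.           1.        ]] [ 2.18203965 -2.21552836  0.05500799] [8.13676116e-05 4.51955866e-01 1.23401489e+00]
```

View pics/side0.png

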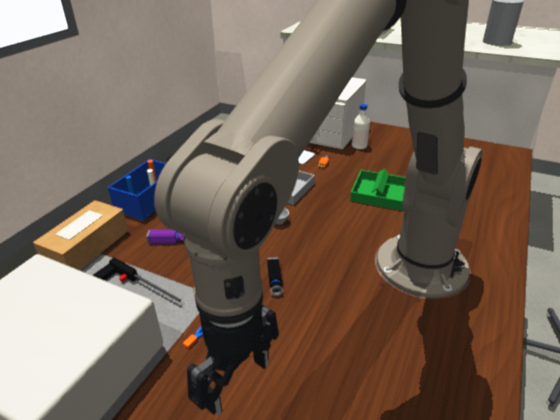

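View pics/top0.png

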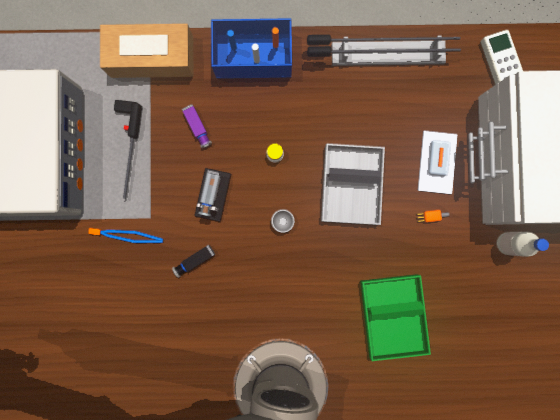

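```bash
cat > h.py <<'E'
import numpy as np, cv2
from scipy.spatial.transform import Rotation as R
def cam(f):
    M,_=cv2.Rodrigues(np.array(f["rvec"],float)); return f["intrinsics"],M,np.array(f["tvec"],float).ravel()
def ray(f,u,v,z):
    K,M,t=cam(f); d=M.T@np.linalg.solve(K,[u,v,1.]); c=-M.T@t
    return c+d*(z-c[2])/d[2]
def proj(f,p):
    K,M,t=cam(f); q=K@(M@np.array(p)+t); return q[:2]/q[2]
E
python3 - <<'E'
from h import *; from bench import r
f=r.grab_frame("top"); I=f["frame"]
c=I[150:230,180:250]; cv2.imwrite("pics/cr_b.png",cv2.resize(c,None,fx=7,fy=7,interpolation=cv2.INTER_CUBIC))
c=I[135:235,310:395]; cv2.imwrite("pics/cr_t.png",cv2.resize(c,None,fx=6,fy=6,interpolation=cv2.INTER_CUBIC))
K,M,t=cam(f); print(-M.T@t)
for p in [(207,190,.065),(283,222,0.035),(275,152,.05),(353,185,.0),(0,0,0)]: print(p,ray(f,*p))
print(proj(f,[.163,.654,.23]))
E
```

```text
[ 0.39312629 -0.00291849  1.25399365]
(207, 190, 0.065) [0.50537438 0.17535787 0.065     ]
(283, 222, 0.035) [ 0.42335897 -0.01334166  0.035     ]
(275, 152, 0.05) [0.6009485  0.00432449 0.05      ]
(353, 185, 0.0) [ 0.51893698 -0.19964747  0.        ]
(0, 0, 0) [1.03076945 0.73555231 0.        ]
[-29.94541522 347.63705377]
```

View pics/cr_b.png

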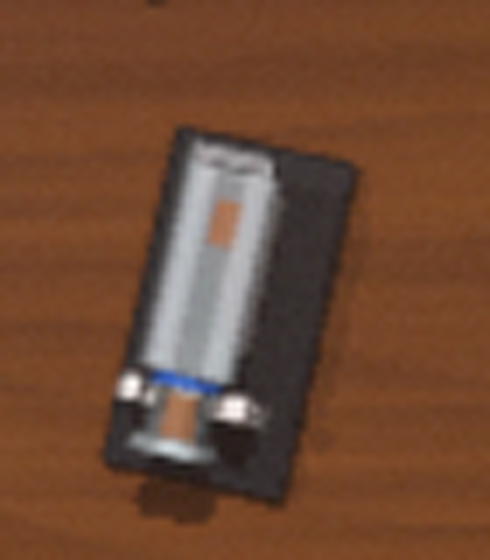

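View pics/cr_t.png

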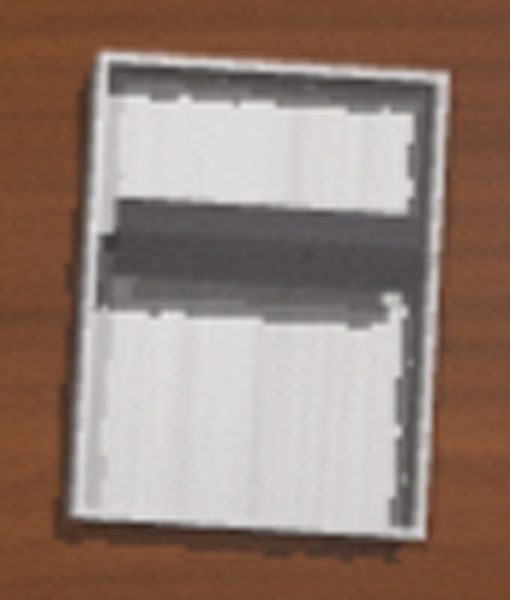

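Bottle candidates in the top view are the clear bottle in its cradle at (210,190), a purple look-alike at (197,127) and a black one at (193,262). The crop confirms the clear one, with its blue band, orange plugs and mouth toward the bottom of the image. The tray is the steel one at (353,185), not the green one at (395,318).

Run:
```python
from h import *; from bench import r
f=r.grab_frame("top"); I=f["frame"]
hsv=cv2.cvtColor(I,cv2.COLOR_BGR2HSV)
# bottle points (crop px/7+offset)
P=lambda x,y,s,ox,oy:((x+.5)/s-.5+ox,(y+.5)/s-.5+oy)
for n,(x,y),z in [("closed end",(232,150),.08),("closedL",(192,148),.08),("closedR",(274,156),.08),("bodyfrontL",(147,362),.08),("bodyfrontR",(238,376),.08),("rim",(170,448),.081),("rimL",(128,443),.065),("rimR",(213,458),.065),("prongL",(131,386),.07),("prongR",(237,408),.07),
 ("footTL",(183,127),.01),("footTR",(357,165),.01),("footBR",(280,503),.01),("footBL",(108,462),.01)]:
    print(n,ray(f,*P(x,y,7,180,150),z).round(4))
for n,m in [("blue",cv2.inRange(hsv,(105,120,80),(125,255,255))),("orange",cv2.inRange(hsv,(5,80,120),(16,190,255)))]:
    m[:160]=0;m[215:]=0;m[:,:195]=0;m[:,225:]=0
    k,l,s,c=cv2.connectedComponentsWithStats(m)
    for i in range(1,k):
        if s[i,4]>4: print(n,s[i],c[i].round(1),ray(f,*c[i],.075 if n=="blue" else .068).round(4))
C=[ray(f,*P(x,y,6,310,135),.035) for x,y in [(98,50),(450,72),(425,540),(68,518)]]
C=np.array(C);print(C.round(4),C.mean(0))
for q in [(118,235),(425,256)]: print("crest",ray(f,*P(*q,6,310,135),.06))
c=I[155:205,325:385]; cv2.imwrite("pics/cr_bar.png",cv2.convertScaleAbs(cv2.resize(c,None,fx=11,fy=11,interpolation=cv2.INTER_CUBIC),alpha=2.))
```

```text
closed end [0.5508 0.1586 0.08  ]
closedL [0.5517 0.1727 0.08  ]
closedR [0.5485 0.1438 0.08  ]
bodyfrontL [0.4763 0.1892 0.08  ]
bodyfrontR [0.4709 0.1572 0.08  ]
rim [0.4459 0.1811 0.081 ]
rimL [0.4486 0.1986 0.065 ]
rimR [0.4428 0.1684 0.065 ]
prongL [0.4686 0.1965 0.07  ]
prongR [0.4602 0.159  0.07  ]
footTL [0.5691 0.1865 0.01  ]
footTR [0.5539 0.1216 0.01  ]
footBR [0.428  0.1515 0.01  ]
footBL [0.4442 0.2154 0.01  ]
blue [202 203  10   3  14] [205.9 204.1] [0.4696 0.177  0.075 ]
orange [195 164  30   7 119] [207.7 166.7] [0.5634 0.1726 0.068 ]
orange [195 174   7   5  26] [198.1 175.8] [0.5408 0.1969 0.068 ]
orange [210 179   4   6  19] [211.4 181.5] [0.5262 0.1637 0.068 ]
orange [195 180   6   6  22] [197.5 182.2] [0.5249 0.1985 0.068 ]
orange [195 191   3   5  11] [195.8 193. ] [0.498  0.2028 0.068 ]
orange [203 206   5   7  27] [205.2 209.3] [0.457  0.1797 0.068 ]
[[ 0.6251 -0.1269  0.035 ]
 [ 0.6134 -0.2777  0.035 ]
 [ 0.413  -0.2619  0.035 ]
 [ 0.4247 -0.1102  0.035 ]] [ 0.51903125 -0.19415119  0.035     ]
crest [ 0.54217653 -0.13119216  0.06      ]
crest [ 0.5314173  -0.25956189  0.06      ]
```

View pics/cr_bar.png

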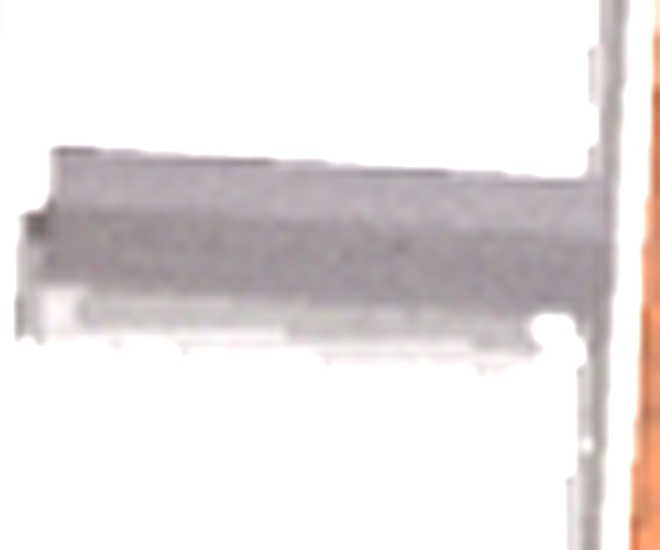

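```bash
cat >> h.py <<'E'
def rel(o,p,Rt,n=1):
    R0=R.from_rotvec(o["orientation"]); 
    s=R0.inv().apply(np.array(p)-o["tcp_pos"])*1000; w=np.degrees((R0.inv()*Rt).as_rotvec())
    print("shift",s.round(1),"turn",w.round(2),"|s|",np.linalg.norm(s).round(1),"|w|",np.linalg.norm(w).round(1))
    return s,w
def tool(yaw,tilt):
    # bottle/tool x along yaw, tipped closed end up by tilt (deg)
    return R.from_euler('z',yaw,degrees=True)*R.from_euler('y',-tilt,degrees=True)*R.from_matrix(np.array([[1,0,0],[0,0,1.],[0,-1,0]]))
E
python3 - <<'E'
from h import *; from bench import r
o=r.get_obs(); print(R.from_rotvec(o["orientation"]).as_matrix().round(3))
rel(o,[.516,.166,.15],tool(-13.1,0))
E
```

```text
[[ 0.97  -0.     0.241]
 [-0.241 -0.001  0.97 ]
 [ 0.    -1.    -0.001]]
shift [ 460.6   81.2 -389. ] turn [ 0.06 -0.86  0.  ] |s| 608.3 |w| 0.9
```

Emit:
drive_tool:
  series:
    - [46, 8, -39, 0, 0, 0, 70]
    - [92, 16, -78, 0, 0, 0, 70]
    - [138, 24, -117, 0, 0, 0, 70]
    - [184, 32, -156, 0, 0, 0, 70]
    - [230, 40, -195, 0, -0.9, 0, 70]
  squeeze: 60

```text
clock: 0.7
tcp_pos: [0.3083, 0.4519, 0.1978]
orientation: [-1.564, 0.179, -0.179]
contact_force: [1.0, 0.4, -0.9]
grip_width: 0.0702
```

Emit:
drive_tool:
  series:
    - [38, 6, -32, 0, 0, 0, 70]
    - [76, 12, -64, 0, 0, 0, 70]
    - [114, 18, -97, 0, 0, 0, 70]
    - [152, 26, -130, 0, 0, 0, 70]
    - [184, 31, -155, 0, 0, 0, 70]

```text
clock: 1.2
tcp_pos: [0.4534, 0.2568, 0.1667]
orientation: [-1.565, 0.18, -0.18]
contact_force: [-0.3, 0.5, -0.6]
grip_width: 0.0701
```

Run:
```python
from h import *; from bench import r
o=r.get_obs(); print(o["tcp_pos"],o["clock"],o["joints"],o["grip_width"])
rel(o,[.516,.166,.15],tool(-13.1,0))
```

```text
[0.45343193 0.25682724 0.16674922] 1.2 [-0.78214239  0.30294283  0.17584593  1.99486123 -0.06813462  0.85024984
  0.7729634 ] 0.07006061110238743
shift [ 81.5  16.9 -74.3] turn [ 0.08 -0.    0.01] |s| 111.6 |w| 0.1
```

Emit:
drive_tool:
  series:
    - [30, 5, -27, 0, 0, 0, 60]
    - [60, 11, -55, 0, 0, 0, 60]
    - [81, 17, -74, 0, 0, 0, 60]
    - [81, 17, -74, 0, 0, 0, 60]

```text
clock: 1.6
tcp_pos: [0.5174, 0.1613, 0.1493]
orientation: [-1.567, 0.185, -0.186]
contact_force: [0.0, -0.7, 0.9]
grip_width: 0.06
```

Run:
```python
from h import *; from bench import r
o=r.get_obs(); print(o["tcp_pos"],o["clock"],o["joints"],o["grip_width"])
rel(o,[.516,.166,.047],tool(-13.1,0))
for n in("side","top"):
    f=r.grab_frame(n); print(proj(f,o["tcp_pos"]),proj(f,[.516,.166,.065]))
    u,v=map(int,proj(f,[.516,.166,.065])); c=f["frame"][max(v-60,0):v+60,max(u-80,0):u+80]
    cv2.imwrite(f"pics/{n}1.png",cv2.resize(c,None,fx=5,fy=5,interpolation=cv2.INTER_CUBIC))
```

```text
[0.51735167 0.16134643 0.14926539] 1.6 [-0.59582618  0.36089351  0.217676    1.96464048 -0.09884385  0.82774955
  1.0101031 ] 0.059975942170234664
shift [ -2.5 102.2   4.6] turn [ 0.22 -0.42  0.05] |s| 102.4 |w| 0.5
[218.97298181 202.23090031] [221.13748586 228.64901673]
[207.52425825 181.43260949] [210.71441584 185.70296975]
```

View pics/side1.png

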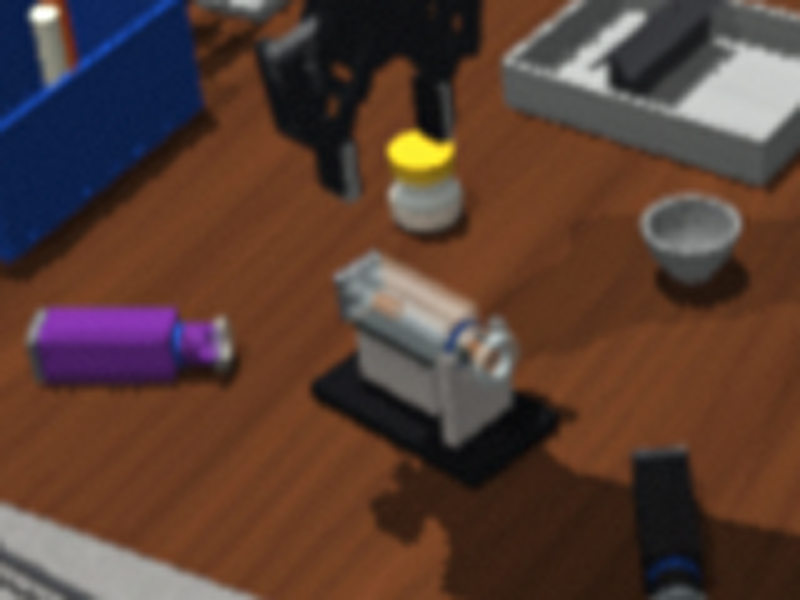

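View pics/top1.png

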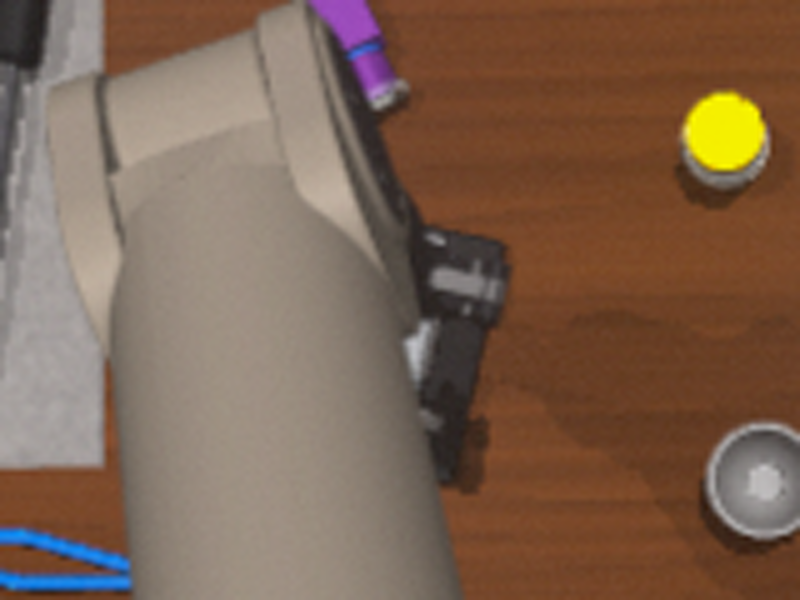

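The side crop shows the clear bottle on its cradle from (350,280) to (495,350), and the projected origin lands at (400,300) on the body, so the measurement agrees. Next is the descent.

Emit:
drive_tool:
  series:
    - [-2.5, 30, 4.5, 0, -0.4, 0, 60]
    - [-2.5, 60, 4.5, 0, -0.4, 0, 60]
    - [-2.5, 85, 4.5, 0, -0.4, 0, 60]
    - [-2.5, 100, 4.5, 0, -0.4, 0, 60]
    - [-2.5, 102, 4.5, 0, -0.4, 0, 60]

```text
clock: 2.2
tcp_pos: [0.5118, 0.1723, 0.046]
orientation: [-1.566, 0.176, -0.17]
contact_force: [-0.5, 0.5, -0.5]
grip_width: 0.0597
```

Run:
```python
from h import *; from bench import r
o=r.get_obs(); print(o["tcp_pos"],o["contact_force"])
rel(o,[.516,.166,.047],tool(-13.1,0))
f=r.grab_frame("side")
u,v=map(int,proj(f,[.516,.166,.065])); c=f["frame"][max(v-60,0):v+60,max(u-80,0):u+80]
cv2.imwrite(f"pics/side2.png",cv2.resize(c,None,fx=5,fy=5,interpolation=cv2.INTER_CUBIC))
```

```text
[0.51184946 0.17227138 0.04598643] [-0.53338087  0.47477708 -0.48405169]
shift [ 5.4 -1.  -5.2] turn [ 0.17  0.48 -0.21] |s| 7.6 |w| 0.6
```

View pics/side2.png

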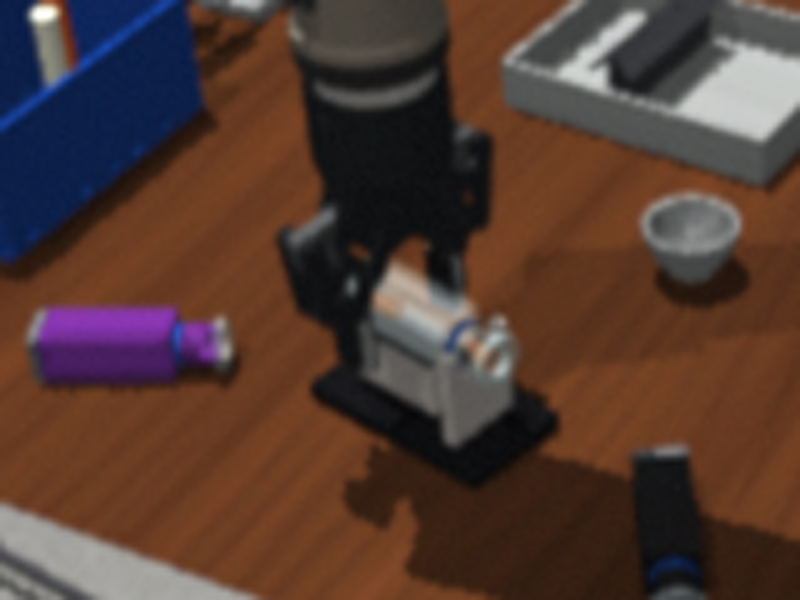

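The fingers straddle the body, with the near one at (350,330) and the far one at (450,270). I still need to correct about 5 mm sideways.

Emit:
drive_tool:
  series:
    - [5, -0.5, -5, 0, 0.4, 0, 60]
    - [5, -0.5, -5, 0, 0.4, 0, 60]

```text
clock: 2.45
tcp_pos: [0.5175, 0.1661, 0.0485]
orientation: [-1.564, 0.18, -0.179]
contact_force: [-0.6, 0.1, -0.2]
grip_width: 0.0601
```

Run:
```python
from h import *; from bench import r
o=r.get_obs(); print(o["tcp_pos"],o["contact_force"],o["qvel"].round(3))
rel(o,[.516,.166,.047],tool(-13.1,0))
```

```text
[0.51754691 0.16612068 0.04849096] [-0.60189858  0.14910952 -0.22607545] [-0.001 -0.002 -0.002  0.004 -0.002 -0.008 -0.006]
shift [-1.5  1.5 -0.5] turn [ 0.07  0.02 -0.04] |s| 2.2 |w| 0.1
```

Emit:
drive_tool:
  series:
    - [0, 1, 0, 0, 0, 0, 20]
    - [0, 1, 0, 0, 0, 0, 20]
    - [0, 1, 0, 0, 0, 0, 20]
    - [0, 1, 0, 0, 0, 0, 20]
    - [0, 1, 0, 0, 0, 0, 20]
  squeeze: 90

```text
clock: 2.95
tcp_pos: [0.5183, 0.1663, 0.0484]
orientation: [-1.563, 0.179, -0.18]
contact_force: [-1.0, -0.8, 5.1]
grip_width: 0.0286
```

Emit:
drive_tool:
  series:
    - [0, 0, 0, 0, 0, 0, 20]
    - [0, 0, 0, 0, 0, 0, 20]

```text
clock: 3.15
tcp_pos: [0.5182, 0.1664, 0.0485]
orientation: [-1.563, 0.179, -0.18]
contact_force: [0.3, 0.2, -2.2]
grip_width: 0.0288
```

Emit:
drive_tool:
  series:
    - [0, -15, 0, 0, 0, 0, 20]
    - [0, -45, 0, 0, 0, 0, 20]
    - [0, -85, 0, 0, 0, 0, 20]
    - [0, -125, 0, 0, 0, 0, 20]
    - [0, -140, 0, 0, 0, 0, 20]

```text
clock: 3.65
tcp_pos: [0.5197, 0.1669, 0.1922]
orientation: [-1.56, 0.176, -0.184]
contact_force: [1.7, 0.1, -2.1]
grip_width: 0.0285
```

```bash
cat >> h.py <<'E'
CREST=np.array([.538,-.1955,.060]); BY=-4.5
MT=np.array([-75,0,16.5])/1000   # mouth rel TCP in bottle axes
def tap(T,back,off=12):
    Rb=R.from_euler('z',BY,degrees=True)*R.from_euler('y',-T,degrees=True)
    rimlow=Rb.apply([0,0,-1.]); ax=Rb.apply([1.,0,0])
    m=CREST-rimlow*off/1000+ax*back/1000
    return m-Rb.apply(MT), tool(BY,T), m
E
python3 - <<'E'
from h import *; from bench import r
o=r.get_obs(); print(o["tcp_pos"],o["grip_width"])
p,Rt,m=tap(38,60); print(p,m)
rel(o,p,Rt)
rel(o,[p[0],p[1],.19],tool(-4.5,0))
f=r.grab_frame("side")
cv2.imwrite(f"pics/side3.png",cv2.resize(f["frame"][100:300,130:390],None,fx=3,fy=3,interpolation=cv2.INTER_CUBIC))
E
```

```text
[0.51970411 0.16690027 0.19224756] 0.028521409090871894
[ 0.64681545 -0.20406396  0.13956825] [ 0.57776973 -0.19862995  0.10639582]
shift [ 207.7   52.5 -332.6] turn [  2.69  -8.35 -37.64] |s| 395.7 |w| 38.6
shift [ 207.9    2.1 -332.5] turn [-0.17 -8.61  0.29] |s| 392.1 |w| 8.6
```

View pics/side3.png

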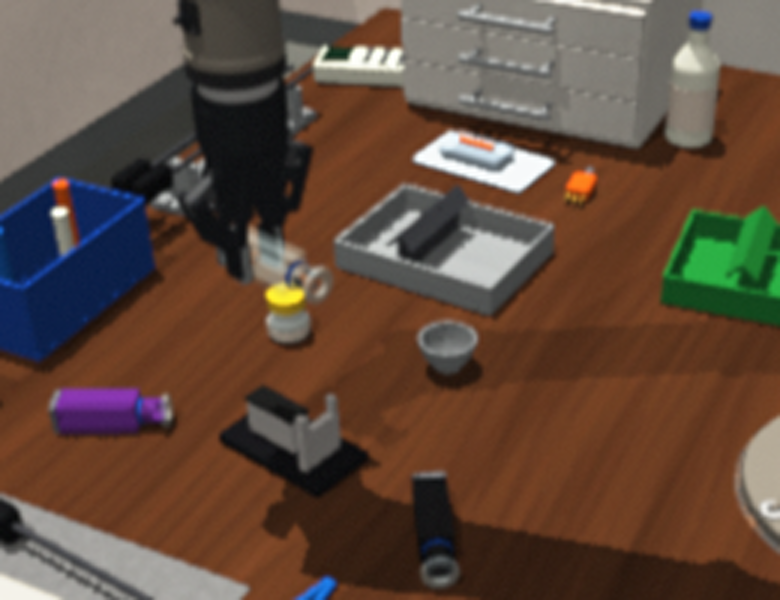

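Emit:
drive_tool:
  series:
    - [24, 0, -40, 0.3, -1, -4, 20]
    - [48, 0, -80, 0.6, -2, -9, 20]
    - [72, 0, -120, 1, -3, -14, 20]
    - [98, 0, -160, 1.4, -4, -19, 20]
    - [122, 0, -198, 1.7, -5, -24, 20]

```text
clock: 4.2
tcp_pos: [0.5938, -0.0552, 0.1923]
orientation: [-1.558, -0.229, -0.445]
contact_force: [0.7, 0.3, -1.6]
grip_width: 0.0291
```

Run:
```python
from h import *; from bench import r
o=r.get_obs(); print(o["tcp_pos"],o["grip_width"])
p,Rt,m=tap(38,60); 
rel(o,p+[0,0,.02],Rt)
```

```text
[ 0.5937794  -0.055191    0.19234066] 0.029094047664121096
shift [  53.4   58.4 -140.7] turn [  1.09  -3.27 -13.42] |s| 161.4 |w| 13.9
```

Emit:
drive_tool:
  series:
    - [14, 5, -40, 0.2, -1, -4, 20]
    - [28, 15, -80, 0.5, -2, -8, 20]
    - [43, 35, -115, 0.8, -3, -12, 20]
    - [53, 58, -140, 1, -3.3, -13.4, 20]
    - [53, 58, -140, 1, -3.3, -13.4, 20]

```text
clock: 4.7
tcp_pos: [0.6223, -0.1417, 0.1785]
orientation: [-1.514, -0.389, -0.525]
contact_force: [-1.0, 0.8, -1.9]
grip_width: 0.0292
```

Run:
```python
from h import *; from bench import r
o=r.get_obs(); print(o["tcp_pos"],o["grip_width"],o["joints"].round(2))
for b in (60,30,0):
  p,Rt,m=tap(38,b); rel(o,p,Rt)
Rt=R.from_rotvec(o["orientation"])
A=Rt.as_matrix(); Rb=np.c_[A[:,0],A[:,2],-A[:,1]]; m=o["tcp_pos"]+Rb@MT
for n in("side","top"):
    f=r.grab_frame(n); u,v=proj(f,m); print(n,u,v,proj(f,CREST))
    u,v=int(u),int(v); c=f["frame"][max(v-50,0):v+50,max(u-65,0):u+65]
    cv2.imwrite(f"pics/{n}4.png",cv2.resize(c,None,fx=6,fy=6,interpolation=cv2.INTER_CUBIC)); print(u-65,v-50)
```

```text
[ 0.62231659 -0.14170262  0.17849776] 0.029201810135365245 [-0.03  0.28  0.23  2.16 -0.83  0.19  2.43]
shift [  4.1  47.1 -61.4] turn [-1.41 -1.09 -4.6 ] |s| 77.5 |w| 4.9
shift [-25.8  49.5 -62. ] turn [-1.41 -1.09 -4.6 ] |s| 83.4 |w| 4.9
shift [-55.7  51.9 -62.6] turn [-1.41 -1.09 -4.6 ] |s| 98.5 |w| 4.9
side 260.33854348685213 151.5980830267987 [273.04106554 168.90406101]
195 101
top 334.9846017149907 165.05197591256348 [354.87025714 175.02258436]
269 115
```

View pics/side4.png

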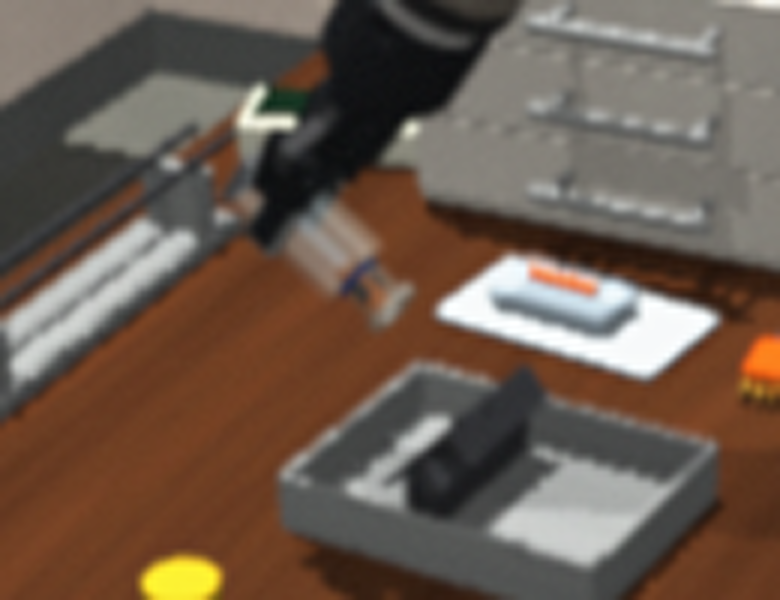

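View pics/top4.png

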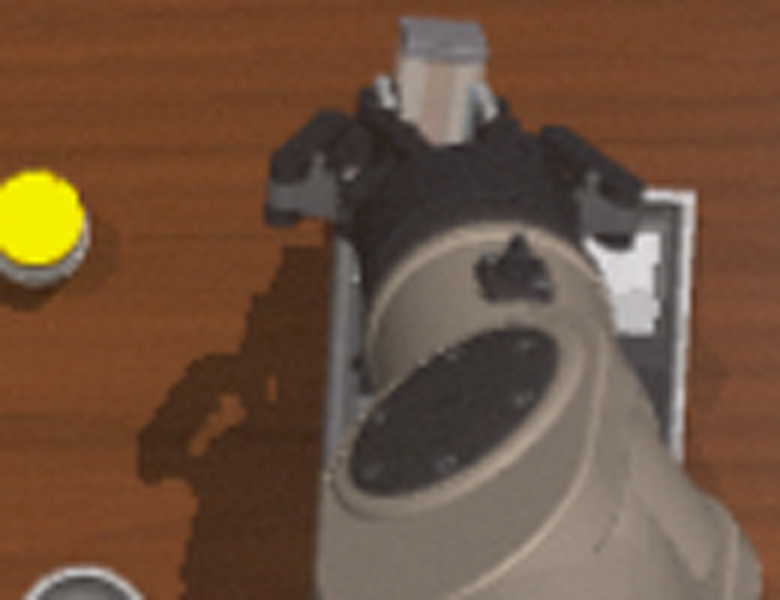

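The side crop shows the bottle held mouth-down at (385,305), with the bar crest at about (470,420). Joint 6 is close to its limit, so I'll approach carefully and watch it.

Emit:
drive_tool:
  series:
    - [2, 5, -22, -0.5, -0.5, -1.5, 20]
    - [4, 15, -45, -1, -0.8, -3, 20]
    - [4, 30, -61, -1.4, -1, -4.6, 20]
    - [4, 47, -61, -1.4, -1, -4.6, 20]
    - [4, 47, -61, -1.4, -1, -4.6, 20]

```text
clock: 5.3
tcp_pos: [0.6607, -0.1833, 0.1561]
orientation: [-1.55, -0.396, -0.582]
contact_force: [-0.3, 1.0, -1.7]
grip_width: 0.0287
```

```bash
cat > st.py <<'E'
from h import *; from bench import r
import sys
o=r.get_obs(); print(o["clock"],o["tcp_pos"].round(4),o["grip_width"].round(4),o["joints"].round(3),o["contact_force"].round(1))
A=R.from_rotvec(o["orientation"]).as_matrix(); Rb=np.c_[A[:,0],A[:,2],-A[:,1]]; m=o["tcp_pos"]+Rb@MT
RB=R.from_euler('z',BY,degrees=True)
print("tilt",np.degrees(np.arcsin(Rb[2,0])).round(1),"yaw",np.degrees(np.arctan2(Rb[1,0],Rb[0,0])).round(1),"mouth in bar",RB.inv().apply(m-[CREST[0],CREST[1],0]).round(4))
T=float(sys.argv[1]) if len(sys.argv)>1 else 38
for b in (60,30,0):
  p,Rt,_=tap(T,b); print(b,end=" "); rel(o,p,Rt)
E
python3 st.py
```

```text
Traceback (most recent call last):
  File "st.py", line 3, in <module>
    o=r.get_obs(); print(o["clock"],o["tcp_pos"].round(4),o["grip_width"].round(4),o["joints"].round(3),o["contact_force"].round(1))
                                                          ^^^^^^^^^^^^^^^^^^^^^
AttributeError: 'float' object has no attribute 'round'
```

```bash
sed -i 's/o\["grip_width"\].round(4)/round(o["grip_width"],4)/' st.py; python3 st.py
```

```text
5.3 [ 0.6607 -0.1833  0.1561] 0.0287 [-0.059  0.39   0.32   2.107 -1.36   0.17   2.952] [-0.3  1.  -1.7]
tilt 35.6 yaw -7.0 mouth in bar [0.0508 0.0249 0.1258]
60 shift [-18.7   6.9 -22.3] turn [ 1.43 -2.04 -2.37] |s| 29.9 |w| 3.4
30 shift [-48.7   8.1 -23.3] turn [ 1.43 -2.04 -2.37] |s| 54.6 |w| 3.4
0 shift [-78.6   9.4 -24.4] turn [ 1.43 -2.04 -2.37] |s| 82.9 |w| 3.4
```

Forward tilting pins joints 5 to 7 at their limits. The other approach, with the mouth facing the bar's +x side and the tool leaning back, should be comfortable: joint 6 near 1.5 and joint 7 near -1.3. I'll level the bottle, turn it half round clockwise and tap from there.

```bash
cat >> h.py <<'E'
YAW=175.5
def tap2(T,back,off=12,yaw=YAW):
    Rb=R.from_euler('z',yaw,degrees=True)*R.from_euler('y',-T,degrees=True)
    m=CREST+Rb.apply([0,0,1.])*off/1000+Rb.apply([1.,0,0])*back/1000
    return m-Rb.apply(MT), tool(yaw,T), m
E
sed -i 's/p,Rt,_=tap(T,b)/p,Rt,_=tap2(T,b)/' st.py
python3 - <<'E'
from h import *; from bench import r
o=r.get_obs(); rel(o,[.60,-.17,.22],tool(-7,0)); print(tap2(38,60),tap2(38,0)[0])
E
```

```text
shift [-13.  -87.9   5.9] turn [-8.000e-02 -1.000e-02  3.562e+01] |s| 89.1 |w| 35.6
(array([ 0.42918455, -0.18693604,  0.13956825]), Rotation.from_matrix(array([[-7.85581579e-01, -6.13763596e-01, -7.84590957e-02],
                            [ 6.18266112e-02,  4.83042426e-02, -9.96917334e-01],
                            [ 6.15661475e-01, -7.88010754e-01,  4.16333634e-17]])), array([ 0.49823027, -0.19237005,  0.10639582])) [ 0.47631945 -0.19064564  0.10262856]
```

Emit:
drive_tool:
  series:
    - [-3, -25, 1, 0, 0, 6, 20]
    - [-6, -50, 2, 0, 0, 13, 20]
    - [-9, -75, 3, 0, 0, 21, 20]
    - [-13, -88, 6, 0, 0, 29, 20]
    - [-13, -88, 6, 0, 0, 35.6, 20]

```text
clock: 5.8
tcp_pos: [0.597, -0.1706, 0.2235]
orientation: [-1.571, 0.013, -0.181]
contact_force: [1.3, 0.3, -1.9]
grip_width: 0.0288
```

```bash
python3 st.py
python3 - <<'E'
from h import *; from bench import r
o=r.get_obs(); rel(o,[.52,-.17,.22],tool(-7,0))
E
```

```text
5.8 [ 0.597  -0.1706  0.2235] 0.0288 [-0.513  0.486  0.954  1.828 -0.515  0.971  2.094] [ 1.3  0.3 -1.9]
tilt 6.1 yaw -7.1 mouth in bar [-0.0194  0.0328  0.2318]
60 shift [-172.6   65.7  -37.1] turn [-66.74 164.56  -1.35] |s| 188.3 |w| 177.6
30 shift [-151.1   86.6  -36.1] turn [-66.74 164.56  -1.35] |s| 177.8 |w| 177.6
0 shift [-129.6  107.5  -35.1] turn [-66.74 164.56  -1.35] |s| 172.0 |w| 177.6
shift [-76.4  -4.8  -8.9] turn [-0.17 -0.07  6.15] |s| 77.1 |w| 6.2
```

Emit:
drive_tool:
  series:
    - [-20, 0, 0, 0, 0, 6, 20]
    - [-40, 0, 0, 0, 0, 6, 20]
    - [-40, 0, 0, 0, 8, 6, 20]
    - [-40, 0, 0, 0, 16, 6, 20]
    - [-40, 0, 0, 0, 24, 6, 20]

```text
clock: 6.3
tcp_pos: [0.556, -0.166, 0.2187]
orientation: [-1.504, 0.43, -0.429]
contact_force: [-0.2, 0.3, -1.4]
grip_width: 0.0293
```

Emit:
drive_tool:
  series:
    - [0, 0, 0, 0, 8, 0, 20]
    - [0, 0, 0, 0, 16, 0, 20]
    - [0, 0, 0, 0, 24, 0, 20]
    - [0, 0, 0, 0, 32, 0, 20]
    - [0, 0, 0, 0, 40, 0, 20]

```text
clock: 6.8
tcp_pos: [0.5543, -0.1663, 0.218]
orientation: [-1.321, 0.982, -0.963]
contact_force: [-0.7, 0.2, -0.9]
grip_width: 0.0288
```

Emit:
drive_tool:
  series:
    - [0, 0, 0, 0, 8, 0, 20]
    - [0, 0, 0, 0, 16, 0, 20]
    - [0, 0, 0, 0, 24, 0, 20]
    - [0, 0, 0, 0, 32, 0, 20]
    - [0, 0, 0, 0, 40, 0, 20]

```text
clock: 7.3
tcp_pos: [0.5526, -0.1665, 0.2171]
orientation: [-0.985, 1.509, -1.474]
contact_force: [-0.6, 0.1, -1.5]
grip_width: 0.0288
```

```bash
python3 st.py
```

```text
7.3 [ 0.5526 -0.1665  0.2171] 0.0288 [-0.678  0.774  1.389  1.855 -0.824  1.263  0.578] [-0.6  0.1 -1.5]
tilt -1.1 yaw -112.6 mouth in bar [0.0356 0.101  0.2351]
60 shift [  67.9   77.4 -105.2] turn [-22.61  69.52 -33.38] |s| 147.2 |w| 80.4
30 shift [ 60.9  95.8 -82.5] turn [-22.61  69.52 -33.38] |s| 140.3 |w| 80.4
0 shift [ 53.9 114.1 -59.8] turn [-22.61  69.52 -33.38] |s| 139.7 |w| 80.4
```

Emit:
drive_tool:
  series:
    - [0, 0, 0, 0, 8, 0, 20]
    - [0, 0, 0, 0, 16, 0, 20]
    - [0, 0, 0, 0, 24, 0, 20]
    - [0, 0, 0, 0, 32, 0, 20]
    - [0, 0, 0, 0, 40, 0, 20]

```text
clock: 7.8
tcp_pos: [0.5507, -0.1667, 0.2163]
orientation: [-0.469, 1.985, -1.938]
contact_force: [0.4, 0.7, -2.3]
grip_width: 0.0289
```

```bash
python3 st.py
```

```text
7.8 [ 0.5507 -0.1667  0.2163] 0.0289 [-0.682  0.815  1.429  1.857 -0.859  1.297 -0.096] [ 0.4  0.7 -2.3]
tilt -0.2 yaw -153.2 mouth in bar [0.0746 0.0683 0.233 ]
60 shift [117.9  77.1 -34.9] turn [ -9.09  30.56 -36.87] |s| 145.1 |w| 48.7
30 shift [ 97.7  95.4 -22.2] turn [ -9.09  30.56 -36.87] |s| 138.3 |w| 48.7
0 shift [ 77.6 113.6  -9.5] turn [ -9.09  30.56 -36.87] |s| 137.9 |w| 48.7
```

Emit:
drive_tool:
  series:
    - [20, 0, -6, -1.5, 5, -6, 20]
    - [40, 5, -12, -3, 10, -12, 20]
    - [60, 15, -18, -4.5, 15, -18, 20]
    - [80, 30, -24, -6, 20, -24, 20]
    - [100, 45, -30, -7.5, 25, -30, 20]

```text
clock: 8.3
tcp_pos: [0.446, -0.1842, 0.1714]
orientation: [0.559, -1.943, 1.892]
contact_force: [-0.4, -0.3, -0.6]
grip_width: 0.0288
```

```bash
python3 st.py
```

```text
8.3 [ 0.446  -0.1842  0.1714] 0.0288 [-0.565  1.079  1.385  1.774 -0.635  1.599 -0.506] [-0.4 -0.3 -0.6]
tilt 31.5 yaw -178.3 mouth in bar [-0.0204  0.0113  0.1463]
60 shift [-2.2 35.8  3.5] turn [-1.55  5.18 -6.43] |s| 36.1 |w| 8.4
30 shift [-31.9  39.2   6.1] turn [-1.55  5.18 -6.43] |s| 50.9 |w| 8.4
0 shift [-61.5  42.6   8.8] turn [-1.55  5.18 -6.43] |s| 75.4 |w| 8.4
```

Emit:
drive_tool:
  series:
    - [-1, 18, 2, -0.8, 2.6, -3.2, 20]
    - [-2, 36, 3.5, -1.5, 5.2, -6.4, 20]
    - [-2, 36, 3.5, -1.5, 5.2, -6.4, 20]

```text
clock: 8.6
tcp_pos: [0.4268, -0.187, 0.1369]
orientation: [0.555, -1.83, 1.783]
contact_force: [0.1, 0.8, -2.1]
grip_width: 0.0286
```

```bash
python3 st.py
python3 - <<'E'
from h import *; from bench import r
o=r.get_obs()
A=R.from_rotvec(o["orientation"]).as_matrix(); Rb=np.c_[A[:,0],A[:,2],-A[:,1]]; m=o["tcp_pos"]+Rb@MT
for n in("side","top"):
    f=r.grab_frame(n); u,v=proj(f,m); print(n,u,v,"closed",proj(f,o["tcp_pos"]+Rb@[.036,0,.0165]),proj(f,CREST))
    u,v=int(u),int(v); c=f["frame"][max(v-50,0):v+50,max(u-65,0):u+65]
    cv2.imwrite(f"pics/{n}5.png",cv2.resize(c,None,fx=6,fy=6,interpolation=cv2.INTER_CUBIC)); print(u-65,v-50)
E
```

```text
8.6 [ 0.4268 -0.187   0.1369] 0.0286 [-0.521  1.174  1.342  1.763 -0.633  1.642 -0.574] [ 0.1  0.8 -2.1]
tilt 38.5 yaw 175.2 mouth in bar [-0.0426 -0.0006  0.1032]
60 shift [-0.3 -3.6 -0.2] turn [ 0.01 -0.25  0.46] |s| 3.6 |w| 0.5
30 shift [-30.3  -3.8  -0.4] turn [ 0.01 -0.25  0.46] |s| 30.5 |w| 0.5
0 shift [-60.3  -4.   -0.5] turn [ 0.01 -0.25  0.46] |s| 60.4 |w| 0.5
side 284.05998493451284 160.50783379977707 closed [308.28274195 147.5436691 ] [273.04106554 168.90406101]
219 110
top 356.94613537729936 190.33015309261845 closed [359.56166908 225.71627313] [354.87025714 175.02258436]
291 140
```

View pics/side5.png

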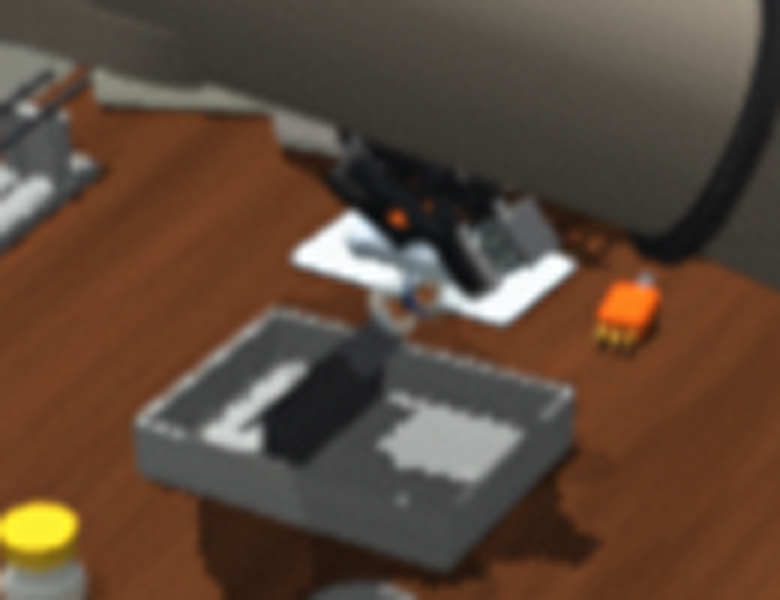

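View pics/top5.png

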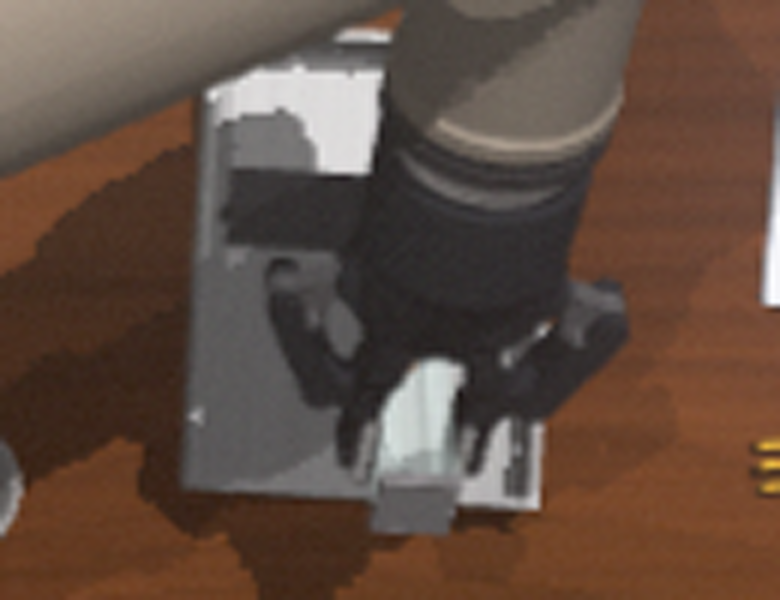

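The side crop shows the mouth ring at (392,308), within 1 px of its projected position at (390,300). The crest is clear ahead of it.

Emit:
drive_tool:
  series:
    - [-12, -3.6, 0, 0, -0.2, 0.4, 20]
    - [-25, -3.6, 0, 0, -0.2, 0.4, 20]
    - [-25, -3.6, 0, 0, -0.2, 0.4, 20]
    - [-25, -3.6, 0, 0, -0.2, 0.4, 20]

```text
clock: 9.1
tcp_pos: [0.4505, -0.1892, 0.1274]
orientation: [0.55, -1.841, 1.795]
contact_force: [-1.0, 0.4, -1.9]
grip_width: 0.0287
```

```bash
python3 st.py
python3 - <<'E'
from h import *; from bench import r
o=r.get_obs()
A=R.from_rotvec(o["orientation"]).as_matrix(); Rb=np.c_[A[:,0],A[:,2],-A[:,1]]; m=o["tcp_pos"]+Rb@MT
for n in("side",):
    f=r.grab_frame(n); u,v=proj(f,m); print(n,u,v,proj(f,CREST))
    print("lowrim",proj(f,o["tcp_pos"]+Rb@(MT+[0,0,-.016])))
    u,v=int(u),int(v); c=f["frame"][max(v-25,0):v+25,max(u-32,0):u+32]
    cv2.imwrite(f"pics/{n}6.png",cv2.resize(c,None,fx=12,fy=12,interpolation=cv2.INTER_CUBIC)); print(u-32,v-25)
E
```

```text
9.1 [ 0.4505 -0.1892  0.1274] 0.0287 [-0.503  1.192  1.327  1.714 -0.66   1.651 -0.59 ] [-1.   0.4 -1.9]
tilt 37.6 yaw 175.6 mouth in bar [-0.0182 -0.0004  0.0947]
60 shift [24.4  3.5 -0.6] turn [-0.11  0.11 -0.37] |s| 24.7 |w| 0.4
30 shift [-5.6  3.7 -0.5] turn [-0.11  0.11 -0.37] |s| 6.7 |w| 0.4
0 shift [-35.6   3.9  -0.5] turn [-0.11  0.11 -0.37] |s| 35.8 |w| 0.4
side 277.64396962297866 161.0564995584138 [273.04106554 168.90406101]
lowrim [280.23115983 165.12752552]
245 136
```

View pics/side6.png

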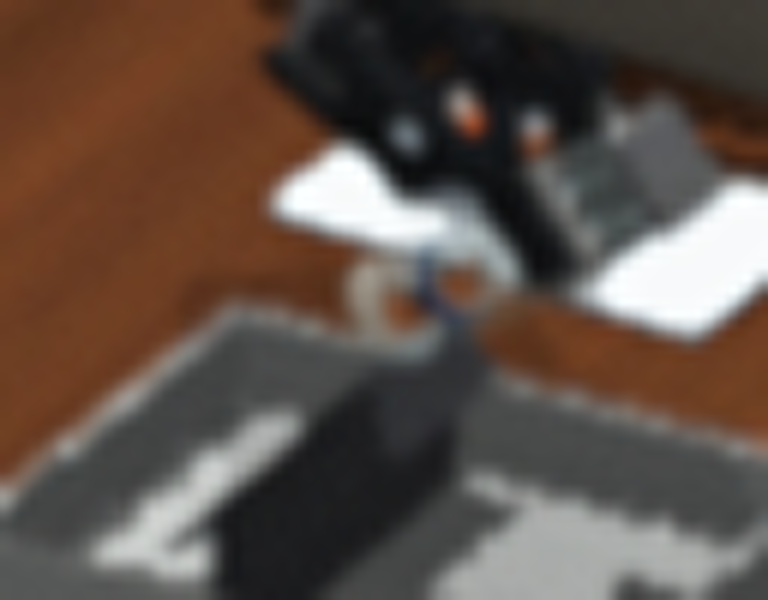

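The mouth ring at (385,310) hangs just over the crest line, so this is the first tap.

Emit:
drive_tool:
  series:
    - [0, 4, 0, 0, 0, 0, 20]
    - [-14, 4, 0, 0, 0, 0, 20]
    - [-28, 4, 0, 0, 0, 0, 20]
    - [-42, 4, 0, 0, 0, 0, 20]
    - [-15, 4, 0, 0, 0, 0, 20]

```text
clock: 9.65
tcp_pos: [0.4601, -0.1899, 0.114]
orientation: [0.555, -1.839, 1.791]
contact_force: [0.8, -0.6, -1.7]
grip_width: 0.029
```

```bash
python3 st.py
cat > look.py <<'E'
from h import *; from bench import r
import sys
o=r.get_obs()
A=R.from_rotvec(o["orientation"]).as_matrix(); Rb=np.c_[A[:,0],A[:,2],-A[:,1]]; m=o["tcp_pos"]+Rb@MT
f=r.grab_frame("side"); u,v=proj(f,m); print("pred mouth",u,v)
c=f["frame"][130:205,225:325]
cv2.imwrite(f"pics/{sys.argv[1]}.png",cv2.resize(c,None,fx=8,fy=8,interpolation=cv2.INTER_CUBIC))
E
python3 look.py t1
```

```text
9.65 [ 0.4601 -0.1899  0.114 ] 0.029 [-0.49   1.213  1.309  1.69  -0.676  1.653 -0.601] [ 0.8 -0.6 -1.7]
tilt 37.9 yaw 175.7 mouth in bar [-0.0088 -0.0003  0.0809]
60 shift [40.2 -1.1 -0.6] turn [-0.1   0.16 -0.07] |s| 40.2 |w| 0.2
30 shift [10.2 -1.  -0.5] turn [-0.1   0.16 -0.07] |s| 10.3 |w| 0.2
0 shift [-19.8  -1.   -0.5] turn [-0.1   0.16 -0.07] |s| 19.8 |w| 0.2
pred mouth 275.2420033911399 164.03363570213466
```

View pics/t1.png

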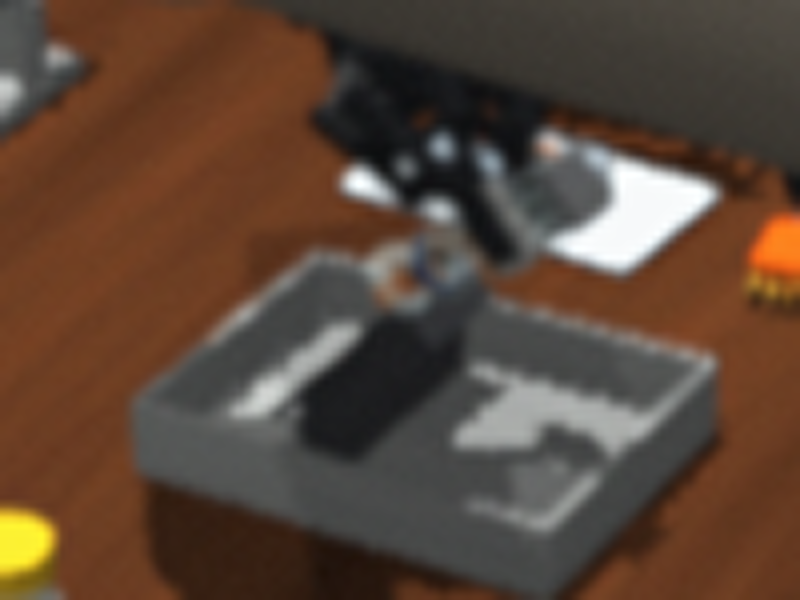

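The orange plug front shows in the mouth at (390,285). This second tap ends at contact so I can read the force.

Emit:
drive_tool:
  series:
    - [12, -1, 0, 0, 0, 0, 20]
    - [12, -1, 0, 0, 0, 0, 20]
    - [-3, -1, 0, 0, 0, 0, 20]
    - [-18, -1, 0, 0, 0, 0, 20]
    - [-30, -1, 0, 0, 0, 0, 20]

```text
clock: 10.2
tcp_pos: [0.4759, -0.1919, 0.1042]
orientation: [0.558, -1.827, 1.775]
contact_force: [-33.2, 1.1, 46.1]
grip_width: 0.0288
```

```bash
python3 st.py;python3 look.py t2
```

```text
10.2 [ 0.4759 -0.1919  0.1042] 0.0288 [-0.466  1.24   1.292  1.639 -0.688  1.68  -0.63 ] [-33.2   1.1  46.1]
tilt 38.9 yaw 175.0 mouth in bar [ 0.0066 -0.0018  0.07  ]
60 shift [58.8  2.  -0.9] turn [ 0.21 -0.38  0.88] |s| 58.8 |w| 1.0
30 shift [28.8  1.6 -1.1] turn [ 0.21 -0.38  0.88] |s| 28.8 |w| 1.0
0 shift [-1.2  1.1 -1.3] turn [ 0.21 -0.38  0.88] |s| 2.1 |w| 1.0
pred mouth 271.5929111848459 165.5900840388872
```

View pics/t2.png

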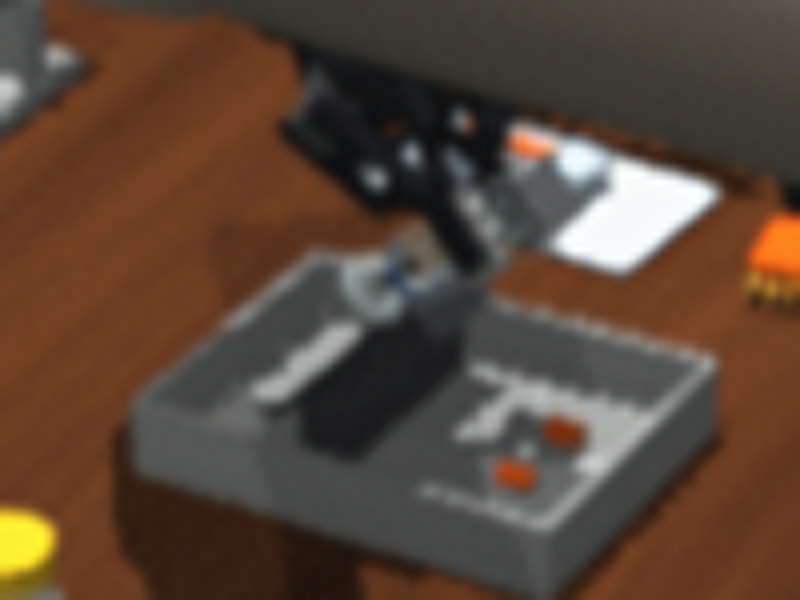

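Both plugs lie in the tray, at (565,432) and (515,473). I'll back the bottle off, lift it, level it and turn it back.

Emit:
drive_tool:
  series:
    - [25, -10, 0, 0, 0, 0, 20]
    - [50, -35, 0, 0, 0, 6, 20]
    - [60, -60, 0, 0, 0, 14, 20]
    - [60, -80, 0, 0, 0, 22, 20]
    - [60, -95, 0, 0, 0, 30, 20]

```text
clock: 10.75
tcp_pos: [0.4916, -0.194, 0.217]
orientation: [0.066, -2.106, 2.1]
contact_force: [0.4, -0.5, -0.8]
grip_width: 0.029
```

```bash
python3 st.py
python3 - <<'E'
from h import *; from bench import r
o=r.get_obs(); rel(o,[.52,-.10,.22],tool(175,0)); rel(o,[.52,-.10,.22],tool(90,0))
E
```

```text
10.75 [ 0.4916 -0.194   0.217 ] 0.029 [-0.644  0.814  1.432  1.871 -0.727  1.35  -0.634] [ 0.4 -0.5 -0.8]
tilt 8.5 yaw 175.0 mouth in bar [ 0.0302 -0.0027  0.2222]
60 shift [50.6 85.9 -1.9] turn [-2.000e-02 -5.100e-01 -2.947e+01] |s| 99.7 |w| 29.5
30 shift [ 24.5 100.7  -2.2] turn [-2.000e-02 -5.100e-01 -2.947e+01] |s| 103.6 |w| 29.5
0 shift [ -1.6 115.4  -2.4] turn [-2.000e-02 -5.100e-01 -2.947e+01] |s| 115.5 |w| 29.5
shift [-19.5  -6.3 -96.1] turn [-0.22  0.02  8.53] |s| 98.2 |w| 8.5
shift [-19.5  -6.3 -96.1] turn [-6.5  84.85  6.74] |s| 98.2 |w| 85.4
```

Emit:
drive_tool:
  series:
    - [-6, -3, -25, 0, 0, 8.5, 20]
    - [-12, -6, -55, 0, 0, 8.5, 20]
    - [-19, -6, -80, 0, -8, 8.5, 20]
    - [-19, -6, -96, 0, -16, 8.5, 20]
    - [-19, -6, -96, 0, -24, 8.5, 20]

```text
clock: 11.25
tcp_pos: [0.5216, -0.0965, 0.2193]
orientation: [-0.35, 2.063, -2.006]
contact_force: [-0.6, -0.7, -1.8]
grip_width: 0.029
```

Emit:
drive_tool:
  series:
    - [0, 0, 0, 0, -8, 0, 20]
    - [0, 0, 0, 0, -16, 0, 20]
    - [0, 0, 0, 0, -24, 0, 20]
    - [0, 0, 0, 0, -32, 0, 20]
    - [0, 0, 0, 0, -40, 0, 20]

```text
clock: 11.75
tcp_pos: [0.5229, -0.0961, 0.2193]
orientation: [-0.902, 1.604, -1.559]
contact_force: [0.6, -0.2, -1.0]
grip_width: 0.0287
```

Emit:
drive_tool:
  series:
    - [0, 0, 0, 0, -8, 0, 20]
    - [0, 0, 0, 0, -16, 0, 20]
    - [0, 0, 0, 0, -24, 0, 20]
    - [0, 0, 0, 0, -32, 0, 20]
    - [0, 0, 0, 0, -40, 0, 20]

```text
clock: 12.25
tcp_pos: [0.5242, -0.0958, 0.2194]
orientation: [-1.269, 1.089, -1.058]
contact_force: [-0.7, 0.4, -1.4]
grip_width: 0.029
```

```bash
python3 st.py | head -2
python3 - <<'E'
from h import *; from bench import r
o=r.get_obs(); rel(o,[.518,.166,.15],tool(-13.1,0))
E
```

```text
12.25 [ 0.5242 -0.0958  0.2194] 0.029 [-0.672  0.376  0.958  1.947 -0.391  1.016  0.648] [-0.7  0.4 -1.4]
tilt -1.5 yaw -79.7 mouth in bar [-0.0406  0.1704  0.2378]
shift [-256.8   76.2   40.3] turn [ -1.   -66.64  -1.24] |s| 270.9 |w| 66.7
```

Emit:
drive_tool:
  series:
    - [-35, 5, 5, 0, -8, -1, 20]
    - [-75, 5, 10, 0, -16, -1, 20]
    - [-115, 5, 16, 0, -24, -1, 20]
    - [-155, 5, 24, 0, -32, -1, 20]
    - [-195, 5, 30, 0, -40, -1, 20]

```text
clock: 12.75
tcp_pos: [0.52, 0.104, 0.2199]
orientation: [-1.489, 0.535, -0.54]
contact_force: [0.6, 0.7, -0.4]
grip_width: 0.0288
```

```bash
python3 st.py | head -2
python3 - <<'E'
from h import *; from bench import r
o=r.get_obs(); rel(o,[.518,.166,.17],tool(-13.1,0))
E
```

```text
12.75 [0.52   0.104  0.2199] 0.0288 [-0.938  0.303  0.77   1.958 -0.267  0.97   0.843] [ 0.6  0.7 -0.4]
tilt -0.1 yaw -39.4 mouth in bar [-0.103   0.3399  0.2365]
shift [-40.9  50.6  45.9] turn [ -0.81 -26.35   0.09] |s| 79.6 |w| 26.4
```

Emit:
drive_tool:
  series:
    - [-20, 15, 22, 0, -8, 0, 20]
    - [-41, 30, 46, 0, -16, 0, 20]
    - [-41, 45, 46, -0.5, -24, 0, 20]
    - [-41, 50, 46, -0.8, -26.3, 0, 20]
    - [-41, 50, 46, -0.8, -26.3, 0, 20]

```text
clock: 13.25
tcp_pos: [0.5181, 0.1669, 0.1695]
orientation: [-1.565, 0.18, -0.18]
contact_force: [1.2, -0.3, -1.3]
grip_width: 0.0287
```

```bash
python3 st.py | head -2
python3 - <<'E'
from h import *; from bench import r
H=R.from_rotvec([-1.563,.179,-.18])
o=r.get_obs(); rel(o,[.5182,.1664,.12],H);rel(o,[.5182,.1664,.0485],H)
A=R.from_rotvec(o["orientation"]).as_matrix(); Rb=np.c_[A[:,0],A[:,2],-A[:,1]]
for n in("side","top"):
    f=r.grab_frame(n); 
    for q in ([-.075,0,.0165],[-.075,0,.0325],[-.075,.016,.0165],[-.075,-.016,.0165],[.036,0,.0165]): print(n,q,proj(f,o["tcp_pos"]+Rb@q).round(1))
    u,v=map(int,proj(f,o["tcp_pos"]+Rb@[-.06,0,.0]));  c=f["frame"][v-38:v+37,u-50:u+50]; print(u-50,v-38)
    cv2.imwrite(f"pics/{n}8.png",cv2.resize(c,None,fx=8,fy=8,interpolation=cv2.INTER_CUBIC))
E
```

```text
13.25 [0.5181 0.1669 0.1695] 0.0287 [-0.91   0.381  0.609  1.962 -0.277  0.882  1.185] [ 1.2 -0.3 -1.3]
tilt 0.0 yaw -13.1 mouth in bar [-0.1224  0.371   0.186 ]
shift [ 0.2 49.5 -0.4] turn [ 0.11 -0.03 -0.02] |s| 49.5 |w| 0.1
shift [ 1.00e-01  1.21e+02 -3.00e-01] turn [ 0.11 -0.03 -0.02] |s| 121.0 |w| 0.1
side [-0.075, 0, 0.0165] [237.4 201.6]
side [-0.075, 0, 0.0325] [237.  196.2]
side [-0.075, 0.016, 0.0165] [232.9 204.4]
side [-0.075, -0.016, 0.0165] [241.7 198.8]
side [0.036, 0, 0.0165] [206.7 186.9]
183 166
top [-0.075, 0, 0.0165] [195.2 211.9]
top [-0.075, 0, 0.0325] [193.9 211.6]
top [-0.075, 0.016, 0.0165] [188.2 210.4]
top [-0.075, -0.016, 0.0165] [202.2 213.5]
top [0.036, 0, 0.0165] [206.1 163.7]
147 167
```

View pics/side8.png

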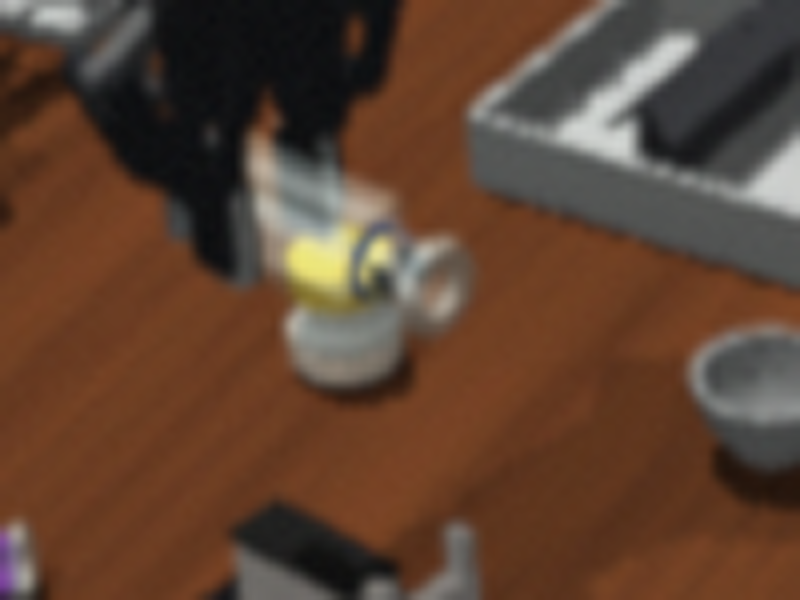

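View pics/top8.png

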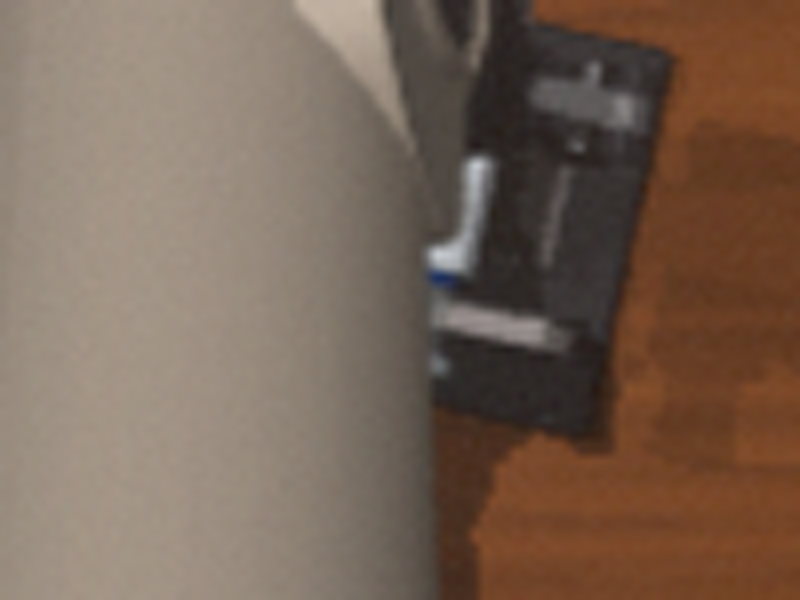

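The side crop shows the ring at about (445,283), within 1.2 px of its predicted position. The bottle hasn't slipped noticeably in the grip, and its bore is empty. I'll lower it now.

Emit:
drive_tool:
  series:
    - [0, 25, 0, 0, 0, 0, 20]
    - [0, 50, 0, 0, 0, 0, 20]
    - [0, 75, 0, 0, 0, 0, 20]
    - [0, 88, 0, 0, 0, 0, 20]
    - [0, 88, 0, 0, 0, 0, 20]

```text
clock: 13.85
tcp_pos: [0.5182, 0.1658, 0.0815]
orientation: [-1.565, 0.183, -0.183]
contact_force: [-0.7, 0.2, -2.0]
grip_width: 0.0284
```

```bash
python3 st.py | head -2
cat > home.py <<'E'
from h import *; from bench import r
import sys
H=R.from_rotvec([-1.563,.179,-.18])
o=r.get_obs(); rel(o,[.5182,.1664,.0485],H); print(o["contact_force"])
A=R.from_rotvec(o["orientation"]).as_matrix(); Rb=np.c_[A[:,0],A[:,2],-A[:,1]]
f=r.grab_frame("side")
u,v=245,235; c=f["frame"][v-50:v+25,u-60:u+40]; print("off",u-60,v-50)
print("mouth",((proj(f,o["tcp_pos"]+Rb@MT)-[u-60,v-50])*8).round())
cv2.imwrite(f"pics/{sys.argv[1]}.png",cv2.resize(c,None,fx=8,fy=8,interpolation=cv2.INTER_CUBIC))
E
python3 home.py h1
```

```text
13.85 [0.5182 0.1658 0.0815] 0.0284 [-0.835  0.512  0.529  2.02  -0.387  0.709  1.274] [-0.7  0.2 -2. ]
tilt -0.0 yaw -13.3 mouth in bar [-0.1222  0.3702  0.098 ]
shift [-0.1 33.   0.6] turn [ 0.13 -0.24 -0.04] |s| 33.0 |w| 0.3
[-0.68530246  0.21627297 -1.97945306]
off 185 185
mouth [437. 354.]
```

View pics/h1.png

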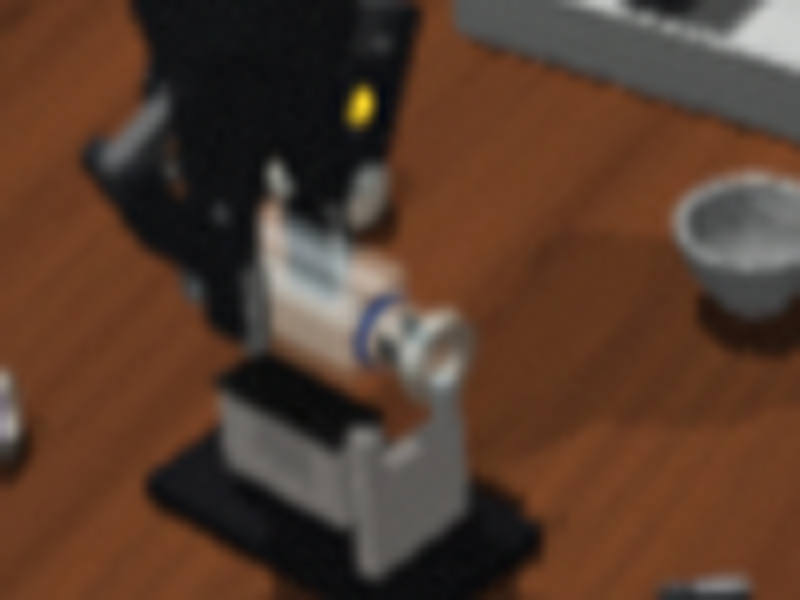

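The mouth is at (445,350) above the fork, close to the prediction of (437,354), and the neck lines up between the prongs at (360,440) and (450,390). Next I lower it slowly.

Emit:
drive_tool:
  series:
    - [0, 10, 0.5, 0, 0, 0, 20]
    - [0, 20, 0.5, 0, 0, 0, 20]
    - [0, 27, 0.5, 0, 0, 0, 20]
    - [0, 31, 0.5, 0, 0, 0, 20]
    - [0, 31, 0.5, 0, 0, 0, 20]

```text
clock: 14.4
tcp_pos: [0.5188, 0.1663, 0.0511]
orientation: [-1.565, 0.182, -0.183]
contact_force: [-0.1, -0.6, -0.5]
grip_width: 0.0291
```

```bash
python3 home.py h2
```

```text
shift [-0.6  2.6 -0. ] turn [ 0.11 -0.24  0.01] |s| 2.6 |w| 0.3
[-0.05466858 -0.58399511 -0.47480033]
off 185 185
mouth [440. 428.]
```

View pics/h2.png

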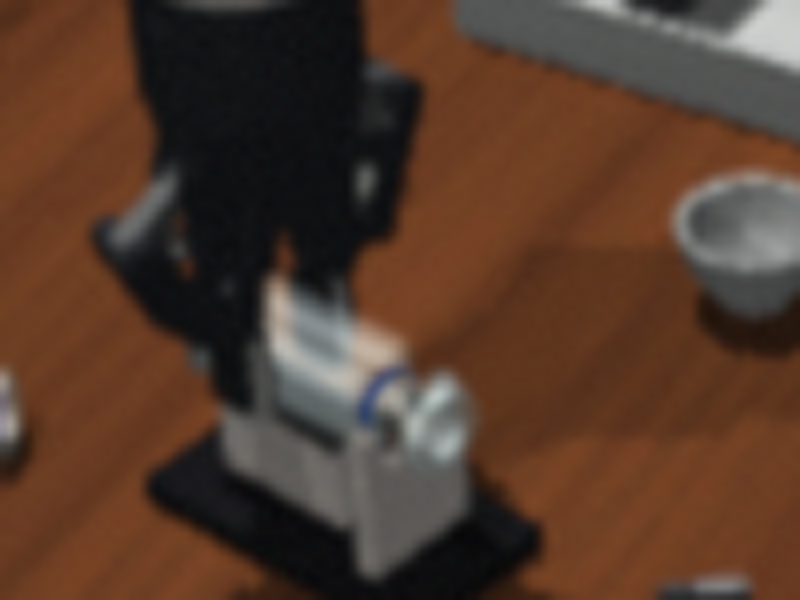

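The neck is in the fork and the flange at (440,415) sits outside it. I'll go down the last 2 to 3 mm and then release.

Emit:
drive_tool:
  series:
    - [-0.5, 1.5, 0, 0, 0, 0, 20]
    - [-0.5, 2.8, 0, 0, 0, 0, 20]
    - [-0.5, 2.8, 0, 0, 0, 0, 20]

```text
clock: 14.75
tcp_pos: [0.5187, 0.1665, 0.0487]
orientation: [-1.564, 0.182, -0.184]
contact_force: [1.1, 0.1, -1.2]
grip_width: 0.0287
```

Emit:
drive_tool:
  series:
    - [0, 0, 0, 0, 0, 0, 34]
    - [0, 0, 0, 0, 0, 0, 45]
    - [0, 0, 0, 0, 0, 0, 60]
    - [0, 0, 0, 0, 0, 0, 60]
    - [0, 0, 0, 0, 0, 0, 60]

```text
clock: 15.25
tcp_pos: [0.5187, 0.1665, 0.0487]
orientation: [-1.564, 0.182, -0.184]
contact_force: [0.3, 1.0, 0.1]
grip_width: 0.06
```

```bash
python3 home.py h3
```

```text
shift [-0.5  0.2 -0.2] turn [ 0.07 -0.24  0.05] |s| 0.6 |w| 0.3
[0.3078848  0.99664665 0.14123186]
off 185 185
mouth [440. 434.]
```

View pics/h3.png

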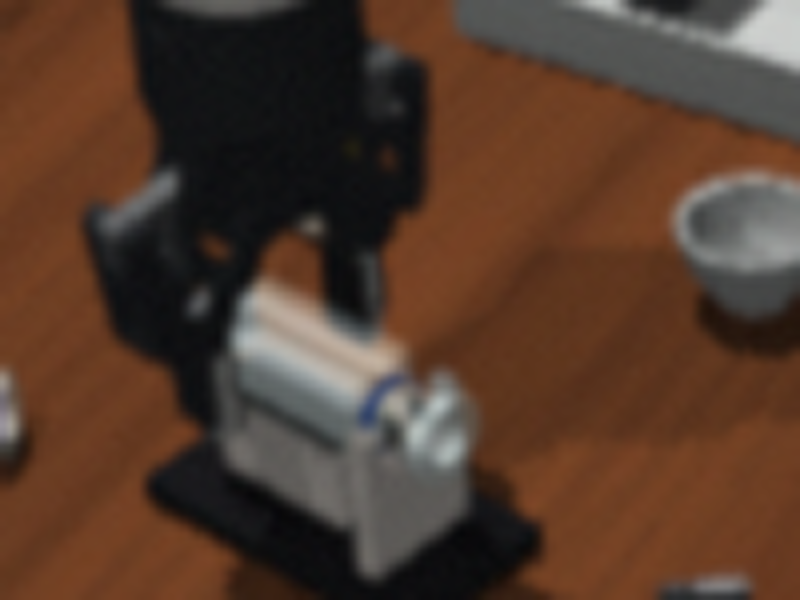

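The bottle rests on the post with its neck in the fork, so I'll retreat upward, then move aside to clear the top view.

Emit:
drive_tool:
  series:
    - [0, -20, 0, 0, 0, 0, 60]
    - [0, -60, 0, 0, 0, 0, 60]
    - [0, -105, 0, 0, 0, 0, 60]
    - [0, -150, 0, 0, 0, 0, 60]
    - [0, -180, 0, 0, 0, 0, 60]

```text
clock: 15.8
tcp_pos: [0.5194, 0.1666, 0.2318]
orientation: [-1.562, 0.18, -0.186]
contact_force: [-0.3, 1.8, -0.3]
grip_width: 0.0602
```

Emit:
drive_tool:
  series:
    - [-35, 0, 30, 0, 0, 0, 60]
    - [-70, 0, 60, 0, 0, 0, 60]
    - [-105, 0, 90, 0, 0, 0, 60]
    - [-140, 0, 120, 0, 0, 0, 60]
    - [-175, 0, 150, 0, 0, 0, 60]

```text
clock: 16.3
tcp_pos: [0.3825, 0.3543, 0.2316]
orientation: [-1.562, 0.18, -0.186]
contact_force: [1.0, 0.5, 1.0]
grip_width: 0.0599
```

Emit:
drive_tool:
  series:
    - [-15, 0, 45, 0, 0, 0, 60]
    - [-30, 0, 90, 0, 0, 0, 60]
    - [-45, 0, 135, 0, 0, 0, 60]
    - [-60, 0, 180, 0, 0, 0, 60]
    - [-60, 0, 180, 0, 0, 0, 60]

```text
clock: 16.8
tcp_pos: [0.3617, 0.5504, 0.2303]
orientation: [-1.56, 0.174, -0.178]
contact_force: [-0.3, 0.6, -1.4]
grip_width: 0.06
```

Run:
```python
from h import *; from bench import r
f=r.grab_frame("top"); cv2.imwrite("pics/top9.png",f["frame"])
a=cv2.imread("pics/top0.png")[150:230,180:250]; b=f["frame"][150:230,180:250]
cv2.imwrite("pics/cmp9.png",cv2.resize(np.hstack([a,b]),None,fx=5,fy=5,interpolation=cv2.INTER_CUBIC))
h=cv2.cvtColor(f["frame"],cv2.COLOR_BGR2HSV); m=cv2.inRange(h,(3,150,90),(18,255,255)); m[:140]=0;m[232:]=0;m[:,:318]=0;m[:,390:]=0
k,l,s,c=cv2.connectedComponentsWithStats(m)
RB=R.from_euler('z',-4.5,degrees=True)
for i in range(1,k):
    if s[i,4]>5: 
        p=ray(f,*c[i],.012); print(s[i],c[i].round(1),RB.inv().apply(p-[.519,-.194,0]).round(4))
```

```text
[318 140  34  19 166] [327.6 144.7] [0.1006 0.0685 0.012 ]
[318 167   3   5   8] [318.9 169. ] [0.0353 0.0876 0.012 ]
[345 201   3   6  18] [346.  203.5] [-0.0504  0.0116  0.012 ]
[359 203   5   6  24] [361.3 205.5] [-0.053  -0.0285  0.012 ]
[318 205   2   6  10] [318.4 207.7] [-0.0659  0.0828  0.012 ]
[383 205   4   5   6] [384.2 207. ] [-0.0533 -0.0881  0.012 ]
[318 214  23  18 110] [325.4 227. ] [-0.1148  0.0617  0.012 ]
[385 218   5   2   6] [387.2 218.7] [-0.0831 -0.0975  0.012 ]
[374 221  16  11  75] [383.9 227.5] [-0.1065 -0.0904  0.012 ]
[342 229   6   3   7] [344.3 229.9] [-0.1192  0.0122  0.012 ]
[360 228   4   4   7] [361.3 228.9] [-0.1139 -0.0318  0.012 ]
```

View pics/top9.png

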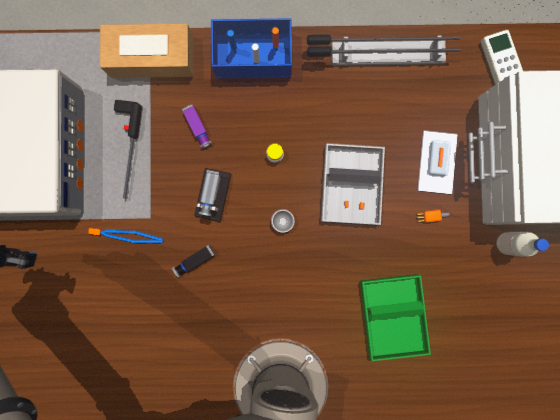

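View pics/cmp9.png

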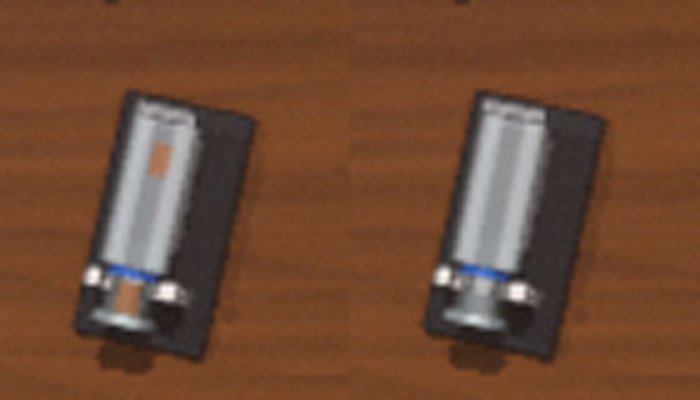

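The bottle lies as before (side by side, the two crops match within a pixel) and is now empty. Both plugs are in the tray at (346,203) and (361,205), and the bystanders haven't moved. I'll settle and hand in.

Emit:
drive_tool:
  series:
    - [0, 0, 0, 0, 0, 0, 60]
    - [0, 0, 0, 0, 0, 0, 60]
    - [0, 0, 0, 0, 0, 0, 60]

```text
clock: 17.15
tcp_pos: [0.3642, 0.5452, 0.2307]
orientation: [-1.563, 0.178, -0.183]
contact_force: [0.3, -0.2, 0.2]
grip_width: 0.0604
```

Run:
```python
from bench import r
print(r.hand_in())
```

```text
the job is handed in; nothing more can be done
None
```

I tipped the bottle about 38° and tapped its rim on the knock bar twice. Both plugs dropped into the tray, and I laid the bottle back in its cradle and handed the job in at 17.2 s of the 48 s allowed.

- **Approach:** Tilting with the mouth facing -x drove joints 5 to 7 against their limits. I turned the bottle half round and tapped with the mouth facing the bar's +x side instead.
- **Taps:** The second tap read about 57 N at the wrist, below the 120 N limit. I could not confirm from force that the first one made contact. The wide plug was still in the neck after it, and after the second tap both plugs were out.
- **Last checks:** In the final top view the bottle matches its starting picture to within about a pixel and looks empty. The plugs lie about 50 mm to the -x side of the tray's middle, well inside its walls. The bystanders look unmoved by eye, and the gripper is clear of everything.
- **Disagreements:** Camera and arm positions differed by 1 px or so (2 to 3 mm), and some positions read right after fast moves were several mm off until the arm settled. Nothing else disagreed. The hand-in gives no verdict, so I can't confirm the scored result.

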